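Board book held ready over the posting box

TASK

The emptied wipes box is our toddler's posting box, and I want to see whether the little red board book will go in. Stand the book, which lies flat, upright on one of its short edges on the dresser top and let go of it; then pick it up again, carry it over the plywood divider and finish still holding it motionless, upright, square and centred about 15 mm above the box's opening. Do not let anything touch the box or its flap, do not bump the book into the divider, leave the other things where they are, and do not let go at the end.

Things in the scene. Friction and masses are not known exactly. Their poses are not given: they have to be found in the camera images.
- book_center (a point): centre of the loose red mini board book, a rigid block 100 x 60 x 22 mm, 140 to 200 g. x axis along its 100 mm length, y along its 60 mm width, z through its 22 mm thickness (up at the start, when it lies flat on the dresser top with its centre 11 mm up). Red covers and spine, white page edges, a yellow disc and a white bar on the upper cover. Standing on a short edge (60 x 22 mm), its x axis is vertical, either way up, and its centre is 50 mm up.
- opening (a point): centre of the rectangular opening in the top of the white wipes box, in the plane of the top, 85 mm above the dresser. The opening is 48 mm along this point's x and 90 mm along its y; z is up. The box is fixed, 115 mm (x) by 190 mm (y) by 85 mm high, the opening in the middle of its top. The book goes in with its 60 mm width along the opening's 90 mm, its 22 mm thickness across the 48 mm.
- flap (a joint): angle of the blue flap of the wipes box, a plate 54 x 104 x 4 mm hinged along the opening's +x side (30 mm from its centre), 0 = shut, positive = open (rad). It starts wide open, 1.75 to 2.05, pointing up to about 54 mm above the box top and leaning away from the opening, and stays there by friction.
- wipes_box: the fixed white wipes box with its flap; origin at the centre of its underside, axes parallel to those of the opening.
- divider: fixed upright plywood divider between the two halves of the dresser top, 320 mm long (x), 18 mm thick (y), 90 mm high; origin at the centre of its underside. The book lies on one side of it, the box on the other; which is which varies.
- book: the same book as a body, its origin also at the book's centre, same axes. Its centre of mass is at its centre: pinched lightly (3 to 4 N) across its width by the fingertips about 10 mm from one end and lifted, it swings down between the fingers to hang nearly upright; gripped hard it stays as it is held.
- duck: green plastic duck, about 50 mm wide and 72 mm tall, beside the divider; origin at the centre of its underside. Leave alone.
- cream_jar: white jar with blue cap, 54 mm across, 55 mm tall, beside the divider; origin at the centre of its underside. Leave alone.
- steel_bottle: stainless steel bottle, 66 mm across, 190 mm tall, in the row along the back edge; origin at the centre of its underside. Leave alone.
- teether: blue ring teether, 72 mm across, 12 mm thick, lying in the row along the back edge; origin at the centre of its underside. Leave alone.
- hairbrush: bamboo hairbrush, about 193 mm long (y), lying bristles up in the row along the back edge; origin on its underside. Leave alone.
- beaker: yellow plastic cup, 68 mm across, 75 mm tall, in the row along the back edge; origin at the centre of its underside. Leave alone.
There are look-alikes about, which are no part of the job. Of the things that look like the book, the middle-sized one is meant.

How it is judged (in metres and radians):
On the way, in this order (a step that is already met when the one before it is completed fails the run):
1. the book stands upright on a short edge on the dresser top, let go (angle between the x axis of book_center and the z axis of opening, either way round below 0.15 rad and height (world z) of book_center between 0.046 and 0.056 m and contact force between book and the fingers below 0.05 N and linear speed of book below 0.1 m/s), for 0.2 s.
2. the held book passes above the divider (y of book_center in the frame of divider between -0.05 and 0.05 m and height (world z) of book_center above 0.135 m and contact force between book and the fingers above 0.3 N), for 0.02 s.
At the end, for the whole second after the job is handed in: The fingers still hold the book, at rest and touching nothing else, upright on end within 0.1 rad, its width along the opening's length within 0.1 rad, its centre within 10 mm of the opening's centre seen from above and 53 to 78 mm above the box top (lower edge 3 to 28 mm above the opening) (horizontal distance between book_center and opening below 0.01 m and z of book_center in the frame of opening between 0.053 and 0.078 m and angle between the x axis of book_center and the z axis of opening, either way round below 0.1 rad and angle between the y axis of book_center and the y axis of opening, either way round below 0.1 rad and linear speed of book below 0.02 m/s and contact force between book and the fingers above 0.3 N and contact force between book and wipes_box below 0.1 N); the arm keeps its last pose, push and grip.
It fails at once if something touches the wipes box or its flap (over 1 N) (contact force between wipes_box and anything else above 1 N).
It fails at once if the book bumps into the divider (contact force between book and divider above 0.5 N).
It fails at once if a bystander (duck, cream jar, steel bottle, teether, hairbrush or beaker) is moved by more than 20 mm (distance of any of duck, cream_jar, steel_bottle, teether, hairbrush, beaker from where it was at the start of the episode above 0.02 m).
It also fails if it takes over 67 s, if anything falls off the work surface, if the arm or the gripper's body presses on something with over 40 N, if the wrist force passes 120 N, or if a joint passes its speed limit or range.

ROBOT

A 6-joint arm with a two-finger parallel gripper is mounted at the origin on the work surface. World frame = base frame: x ahead of the robot, y to its left, z up, the work surface at z = 0. Lengths are in mm, angles in rad, forces in N, time in s.
With the tool pointing down it reaches from about 275 to 1000 mm from the base axis. Payload 8.4 kg.
Tool frame: the origin (TCP) lies at the very end of the fingers, on their centre line; the grasp point (between the pads) lies 19 mm behind it; z points along the fingers, y is the direction in which the jaws open and shut (so a half turn about z gives the same grasp; the last joint's range is limited). The gripper opens to 85 mm and grips with 20 to 120 N. Pads are 22 mm wide; open, the fingers measure 114 mm over their backs; the gripper's body (76 mm by 85 mm) begins 54 mm behind the grasp point. The pads swing forward as they close: fully open they stand 13 mm farther back than shut.
Start: joints at [1.179, 0.353, 1.633, -0, 1.155, -0.002], TCP at [237.501, 578.119, 231.281] pointing down, gripper open.
Joint ranges: [-2.63, 2.63], [-0.92, 2.1], [0.06, 2.66], [-1.3, 4.44], [0, 2.69], [-3.02, 3.02]. Speed limits (rad/s): [2.22, 2.22, 2.79, 3.14, 3.14, 3.14].

INTERFACE

Orientations are given as [roll, pitch, yaw] about the fixed x, y, z axes, in that order (R = Rz(yaw) Ry(pitch) Rx(roll)).
In Python, from rig import r gives the robot as it stands.
- The arm moves only by the tool jog_arm, never from a script. Its argument "moves" is a list of rows, each an object with "grip": the gripper command: -1 is fully open, 1 is shut, values between are in proportion; "translation": the shift along the tool's x, y, z in m, a list of three; "twist": the turn, a rotation vector about the tool's x, y, z in rad, a list of three. In form: [{"grip": grip, "translation": [dx, dy, dz], "twist": [ax, ay, az]}, ...]. A call has 1 to 10 rows; each row shifts and turns the commanded pose from where the row before left it, along the tool's axes as they then stand; what a row does not reach is not made up. A row lasts 1/12 s, in which the tool goes at most 41.7 mm and 7.16 degrees, less where a joint would pass 70% of its speed; a pose out of reach is approached as far as the arm can. A call with a gripper value outside its range is refused whole. The fingers move at their own pace and stop on an object; "squeeze" is the grip in N (left out, the last holds). Time passes only in rows, so rows that do not move let the fingers close. It gives the time, the measured TCP pose, the force and the opening at its end, in the units of the state.
- r.sense(): the state, without advancing time (a new reading comes with each control period).
- r.grab_frame(name): name is "scene" or "top" or "wrist"; returns (picture, depth): 384x512x3 uint8, red, green, blue; 384x512 float32, mm along the optical axis (not along the pixel's ray), 0 where there is no reading.
- r.calibration(name): a dict with "fx", "fy", "cx", "cy" (pixels), "R" (3x3) and "t" (3): a world point X has camera coordinates R X + t. Camera axes: x right, y down, z forward; pixel columns grow to the right and rows downward; lengths in mm; the calibration is good to about 2 mm. A picture is of the moment at which its call begins: read the wrist's pose just before it. calibration takes no time and is no camera call; for the wrist camera it gives the pose at the moment of the call.
- r.sign_off(): hands the job in, once; it reports no verdict.
The state is a dict: "clock": time; "qpos": joint angles; "qvel": joint speeds; "joint_efforts": joint torques, N m; "eef_pos": TCP position; "tcp_rot": TCP orientation; "contact_force": force on the tool from outside, world axes, zero at the start; "wrist_torque": the same for the moment, N m; "opening": opening from 0.0 (shut) to 1.0 (fully open).
Only numpy, scipy, OpenCV 4.12 (cv2) and the standard library are available. Lean on these libraries where they do the work, as an engineer would, in place of code of your own. Each camera call takes 0.05 s, during which the arm holds its last target.

## Working session

There is one attempt and no reset: what is moved stays moved. The work goes in short steps, Python scripts to look and compute and a tool call to move; the robot and the scene stay as the last step left them, time stands still between calls to the robot, and variables do not carry over. Pictures are saved under pics/ and viewed, and the job is handed in when it is done.

Besides the shell and the picture viewer there is one more tool, called after "Emit:" in YAML: its name, and indented under it one key for each argument. jog_arm: Moves the arm, as the interface text tells. Its arguments: {"type":"object","properties":{"moves":{"type":"array"},"squeeze":{"type":"number"}},"required":["moves"]}

```bash
ls; mkdir -p pics; python3 - <<'E'
from rig import r
import cv2
print(r.sense())
for n in ["scene","top","wrist"]:
    p,d=r.grab_frame(n); cv2.imwrite(f"pics/{n}0.png",p[:,:,::-1]); 
    import numpy as np; np.save(f"pics/{n}0.npy",d); np.save(f"pics/{n}0rgb.npy",p)
    print(n,r.calibration(n))
E
```

```text
pics
{'clock': 0.0, 'qpos': array([ 1.17859712e+00,  3.53640368e-01,  1.63414371e+00,  3.51200282e-05,
        1.15516256e+00, -2.39116553e-03]), 'qvel': array([-0.0006275 , -0.00034305,  0.00013172, -0.00062242, -0.00124396,
       -0.00051826]), 'joint_efforts': array([-1.22715701e-03, -6.05254126e+01, -3.42060256e+01, -1.13157630e-04,
        9.48703353e-03, -8.67748156e-06]), 'eef_pos': array([237.31240412, 577.68707709, 230.56242868]), 'tcp_rot': array([-3.14023875e+00, -3.53481987e-05,  2.75177039e+00]), 'contact_force': array([-0.17576437,  0.55654305,  0.2622279 ]), 'wrist_torque': array([ 0.03678302,  0.01305387, -0.00312386]), 'opening': 0.9982500256946542}
scene {'fx': 429.716238459268, 'fy': 429.716238459268, 'cx': 252.82903369071906, 'cy': 185.55759088742957, 'R': array([[-0.56423915,  0.82553872,  0.01095459],
       [ 0.67280733,  0.4674594 , -0.57342131],
       [-0.47850232, -0.31617642, -0.8191874 ]]), 't': array([ 353.17780387, -302.97711114, 1406.48430482])}
top {'fx': 395.84167606009777, 'fy': 395.84167606009777, 'cx': 256.47191520190836, 'cy': 182.41137639651416, 'R': array([[ 0.02184038, -0.99957918,  0.01909064],
       [-0.99614166, -0.02338079, -0.084588  ],
       [ 0.08499876, -0.01716955, -0.99623311]]), 't': array([-66.68457964, 539.89510085, 921.16722981])}
wrist {'fx': 266.6920746679136, 'fy': 266.6920746679136, 'cx': 255.8045424247083, 'cy': 195.78004445557292, 'R': array([[ 0.37894081,  0.92541895, -0.00190352],
       [ 0.88706329, -0.36264733,  0.285667  ],
       [ 0.26367135, -0.10993943, -0.95832705]]), 't': array([-623.68614595,  -38.35229407,  378.32126557])}
```

View pics/scene0.png

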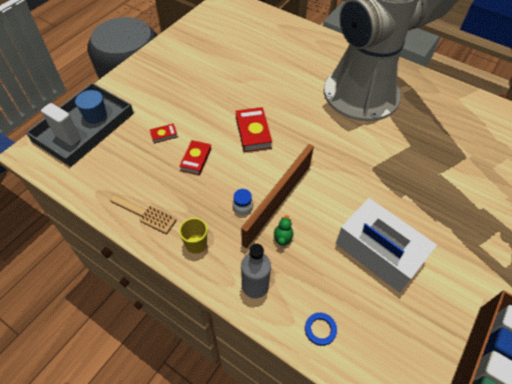

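View pics/top0.png

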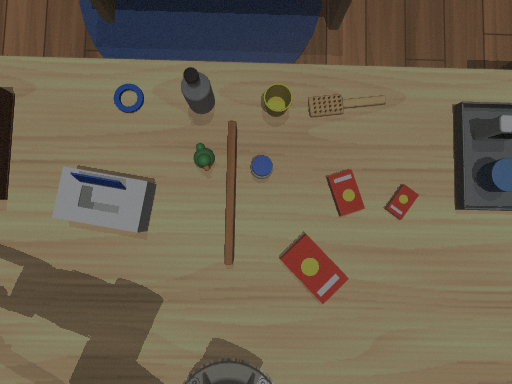

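View pics/wrist0.png

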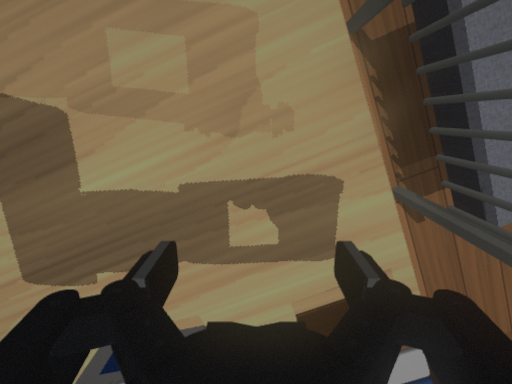

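The middle-sized book is at about (346,193) in the top view, right of the divider. The box is on the left at (103,200), with its flap along its upper (far-x) side. Next I'll measure both.

```bash
cat > h.py <<'E'
import numpy as np,cv2
def ray(c,uv,z):
    uv=np.atleast_2d(uv).astype(float)
    d=np.c_[(uv[:,0]-c['cx'])/c['fx'],(uv[:,1]-c['cy'])/c['fy'],np.ones(len(uv))]
    C=-c['R'].T@c['t']; D=d@c['R']
    return C+D*((z-C[2])/D[:,2])[:,None]
def proj(c,X):
    p=np.atleast_2d(X)@c['R'].T+c['t']
    return np.c_[p[:,0]/p[:,2]*c['fx']+c['cx'],p[:,1]/p[:,2]*c['fy']+c['cy']]
def depthpts(c,d):
    v,u=np.indices(d.shape); 
    P=np.stack([(u-c['cx'])/c['fx']*d,(v-c['cy'])/c['fy']*d,d],-1)
    X=(P-c['t'])@c['R']; X[d<=0]=np.nan; return X
def red(p):
    h=cv2.cvtColor(p,cv2.COLOR_RGB2HSV); 
    return (((h[...,0]<6)|(h[...,0]>172))&(h[...,1]>150)&(h[...,2]>80)).astype(np.uint8)
E
python3 - <<'E'
from rig import r
from h import *
np.set_printoptions(precision=1,suppress=True)
for n in ["top","scene"]:
    c=r.calibration(n); p=np.load(f"pics/{n}0rgb.npy"); d=np.load(f"pics/{n}0.npy")
    X=depthpts(c,d)
    m=red(p)
    cs,_=cv2.findContours(m,cv2.RETR_EXTERNAL,cv2.CHAIN_APPROX_NONE)
    for k in cs:
        if cv2.contourArea(k)<150: continue
        W=ray(c,k.reshape(-1,2),22)[:,:2]
        rc=cv2.minAreaRect(W.astype(np.float32)); print(n,k.reshape(-1,2).mean(0),rc, np.nanmedian(X[...,2][m.astype(bool)&(cv2.drawContours(np.zeros_like(m),[k],-1,1,-1)>0)]))
        print(cv2.boxPoints(rc))
    # box top by depth height
    z=X[...,2]; t=((abs(z-85)<8)&(p.min(-1)>120)).astype(np.uint8)
    cs,_=cv2.findContours(t,cv2.RETR_EXTERNAL,cv2.CHAIN_APPROX_NONE)
    for k in cs:
        if cv2.contourArea(k)<300: continue
        W=ray(c,k.reshape(-1,2),85)[:,:2]; rc=cv2.minAreaRect(W.astype(np.float32)); print('box',k.reshape(-1,2).mean(0),rc); print(cv2.boxPoints(rc))
    # divider
    t=((abs(z-90)<8)&(p.min(-1)<120)&(X[...,1]<250)&(X[...,1]>-100)&(X[...,0]>200)&(X[...,0]<800)).astype(np.uint8)
    cs,_=cv2.findContours(t,cv2.RETR_EXTERNAL,cv2.CHAIN_APPROX_NONE)
    for k in cs:
        if cv2.contourArea(k)<100: continue
        W=ray(c,k.reshape(-1,2),90)[:,:2]; rc=cv2.minAreaRect(W.astype(np.float32)); print('div?',k.reshape(-1,2).mean(0),rc)
c=r.calibration('top');p=np.load("pics/top0rgb.npy")
cv2.imwrite("pics/topz.png",cv2.resize(p[140:260,30:170,::-1],None,fx=5,fy=5,interpolation=cv2.INTER_CUBIC))
E
```

```text
top [312.9 268.4] ((342.0103759765625, -193.48904418945312), (144.9856414794922, 84.75022888183594), 44.86532974243164) 30.84095622043339
[[ 260.7 -214.6]
 [ 320.5 -274.7]
 [ 423.3 -172.4]
 [ 363.5 -112.3]]
top [402.2 201.3] ((504.46441650390625, -404.8138427734375), (42.847354888916016, 72.80889892578125), 54.252174377441406) 15.799009009110422
[[ 462.4 -400.9]
 [ 521.5 -443.5]
 [ 546.5 -408.7]
 [ 487.4 -366.2]]
top [345.9 192.2] ((523.4417724609375, -269.0684814453125), (98.06021118164062, 59.89049530029297), 19.454429626464844) 21.529083428933653
[[ 467.2 -257.2]
 [ 487.2 -313.6]
 [ 579.6 -281. ]
 [ 559.7 -224.5]]
box [ 99.1 199.2] ((491.5376892089844, 292.39495849609375), (188.89791870117188, 114.44258880615234), 81.25923919677734)
[[420.6 207.7]
 [533.7 190.3]
 [562.4 377.1]
 [449.3 394.4]]
div? [229.9 192.5] ((514.30810546875, 4.969778537750244), (316.98388671875, 18.089675903320312), 0.03990510106086731)
scene [195.3 155.3] ((525.3568725585938, -266.55059814453125), (99.0963363647461, 61.09089660644531), 18.86254119873047) 22.347617189328723
[[ 468.6 -253.7]
 [ 488.3 -311.5]
 [ 582.1 -279.4]
 [ 562.4 -221.6]]
scene [164.8 131.4] ((510.2528076171875, -401.6953125), (42.90308380126953, 70.4163818359375), 53.93631362915039) 16.342359042015023
[[ 469.2 -398.3]
 [ 526.1 -439.8]
 [ 551.3 -405.1]
 [ 494.4 -363.6]]
scene [252.9 126.5] ((338.9626770019531, -196.94363403320312), (143.18804931640625, 86.35595703125), 44.98896026611328) 31.656680677325514
[[ 257.8 -217. ]
 [ 318.9 -278.1]
 [ 420.1 -176.9]
 [ 359.1 -115.8]]
box [389.3 237.4] ((493.8128356933594, 291.9268493652344), (190.15701293945312, 116.14988708496094), 81.209716796875)
[[421.9 206.8]
 [536.7 189.1]
 [565.7 377. ]
 [450.9 394.8]]
div? [276.8 188. ] ((519.3624267578125, 6.880784034729004), (20.16735076904297, 322.2922668457031), 89.99671173095703)
```

View pics/topz.png

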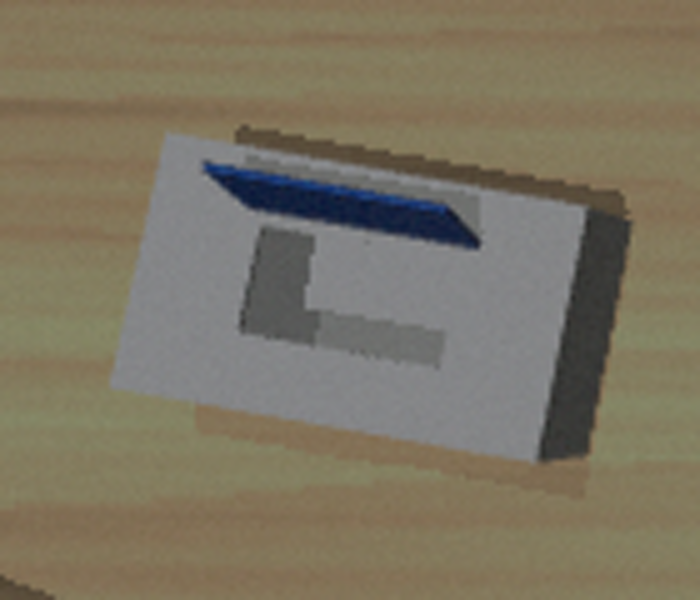

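Book: centre about (524.4, -267.8), yaw 19.2°, 98×60 mm, which matches. Box: centre about (492.6, 292.2), y axis at 81.2° with the flap on +x. Divider: y≈6.

1. Grip the far end across the width with the tool tilted 25° and flip it 90° about the jaw axis.
2. Let go, regrasp from above and carry it over the divider.

```bash
cat > plan.py <<'E'
import numpy as np
from scipy.spatial.transform import Rotation as Ro
def Rt(yaw,tilt): # tool x along yaw, tilt about tool y (deg); vertical at 0; positive -> z toward +x
    return Ro.from_euler('z',yaw,degrees=True)*Ro.from_euler('x',180,degrees=True)*Ro.from_euler('y',tilt,degrees=True)
def cur():
    from rig import r
    s=r.sense(); return np.array(s['eef_pos']),Ro.from_euler('xyz',s['tcp_rot']),s
def to(p,R):
    P,Q,s=cur(); t=Q.inv().apply(np.array(p)-P); w=(Q.inv()*R).as_rotvec()
    print('trans tool mm',t.round(1),'|',np.linalg.norm(t).round(1),' twist rad',w.round(4),np.degrees(np.linalg.norm(w)).round(1)); return t,w
E
python3 - <<'E'
from plan import *
b=np.array([.944,.329,0]); C=np.array([524.4,-267.8,0])
g=C+32*b; print(g)
to(g+[0,0,200],Rt(19.2,0))
to(g+[0,0,200],Rt(157.7,0))
E
```

```text
[ 554.608 -257.272    0.   ]
trans tool mm [-610.8 -651.8   31.4] | 893.8  twist rad [-5.0000e-04  1.3000e-03  2.4167e+00] 138.5
trans tool mm [-610.8 -651.8   31.4] | 893.8  twist rad [-0.0011  0.     -0.0006] 0.1
```

Emit:
jog_arm:
  moves:
    - {"grip": -1,"translation": [-0.0254,-0.0272,0],"twist": [0,0,0]}
    - {"grip": -1,"translation": [-0.0254,-0.0272,0],"twist": [0,0,0]}
    - {"grip": -1,"translation": [-0.0254,-0.0272,0],"twist": [0,0,0]}
    - {"grip": -1,"translation": [-0.0254,-0.0272,0],"twist": [0,0,0]}
    - {"grip": -1,"translation": [-0.0254,-0.0272,0],"twist": [0,0,0]}
    - {"grip": -1,"translation": [-0.0254,-0.0272,0],"twist": [0,0,0]}
    - {"grip": -1,"translation": [-0.0254,-0.0272,0],"twist": [0,0,0]}
    - {"grip": -1,"translation": [-0.0254,-0.0272,0],"twist": [0,0,0]}
    - {"grip": -1,"translation": [-0.0254,-0.0272,0],"twist": [0,0,0]}
    - {"grip": -1,"translation": [-0.0254,-0.0272,0],"twist": [0,0,0]}
  squeeze: 60

```text
clock: 0.98
eef_pos: [369.2, 228.3, 231.3]
tcp_rot: [3.142, 0.0, 2.752]
contact_force: [0.8, -0.1, 0.5]
opening: 0.996
```

Emit:
jog_arm:
  moves:
    - {"grip": -1,"translation": [-0.0254,-0.0272,0],"twist": [0,0,0]}
    - {"grip": -1,"translation": [-0.0254,-0.0272,0],"twist": [0,0,0]}
    - {"grip": -1,"translation": [-0.0254,-0.0272,0],"twist": [0,0,0]}
    - {"grip": -1,"translation": [-0.0254,-0.0272,0],"twist": [0,0,0]}
    - {"grip": -1,"translation": [-0.0254,-0.0272,0],"twist": [0,0,0]}
    - {"grip": -1,"translation": [-0.0254,-0.0272,0],"twist": [0,0,0]}
    - {"grip": -1,"translation": [-0.0254,-0.0272,0],"twist": [0,0,0]}
    - {"grip": -1,"translation": [-0.0254,-0.0272,0],"twist": [0,0,0]}
    - {"grip": -1,"translation": [-0.0254,-0.0272,0],"twist": [0,0,0]}
    - {"grip": -1,"translation": [-0.0254,-0.0272,0],"twist": [0,0,0]}

```text
clock: 1.82
eef_pos: [500.8, -120.1, 231.2]
tcp_rot: [3.142, -0.0, 2.751]
contact_force: [0.1, 0.2, 0.2]
opening: 0.997
```

Emit:
jog_arm:
  moves:
    - {"grip": -1,"translation": [-0.0254,-0.0272,0],"twist": [0,0,0]}
    - {"grip": -1,"translation": [-0.0254,-0.0272,0],"twist": [0,0,0]}
    - {"grip": -1,"translation": [-0.0254,-0.0272,0],"twist": [0,0,0]}
    - {"grip": -1,"translation": [-0.0254,-0.0272,0],"twist": [0,0,0]}

```text
clock: 2.15
eef_pos: [553.4, -259.2, 231.0]
tcp_rot: [3.142, -0.0, 2.752]
contact_force: [1.0, 0.3, 0.8]
opening: 1.0
```

Emit:
jog_arm:
  moves:
    - {"grip": -1,"translation": [0,0,0],"twist": [0,0,0.121]}
    - {"grip": -1,"translation": [0,0,0],"twist": [0,0,0.121]}
    - {"grip": -1,"translation": [0,0,0],"twist": [0,0,0.121]}
    - {"grip": -1,"translation": [0,0,0],"twist": [0,0,0.121]}
    - {"grip": -1,"translation": [0,0,0],"twist": [0,0,0.121]}
    - {"grip": -1,"translation": [0,0,0],"twist": [0,0,0.121]}
    - {"grip": -1,"translation": [0,0,0],"twist": [0,0,0.121]}
    - {"grip": -1,"translation": [0,0,0],"twist": [0,0,0.121]}
    - {"grip": -1,"translation": [0,0,0],"twist": [0,0,0.121]}
    - {"grip": -1,"translation": [0,0,0],"twist": [0,0,0.121]}

```text
clock: 2.98
eef_pos: [553.1, -257.3, 231.0]
tcp_rot: [-3.141, -0.0, 1.536]
contact_force: [-0.2, -0.3, -0.1]
opening: 1.0
```

Emit:
jog_arm:
  moves:
    - {"grip": -1,"translation": [0,0,0],"twist": [0,0,0.121]}
    - {"grip": -1,"translation": [0,0,0],"twist": [0,0,0.121]}
    - {"grip": -1,"translation": [0,0,0],"twist": [0,0,0.121]}
    - {"grip": -1,"translation": [0,0,0],"twist": [0,0,0.121]}
    - {"grip": -1,"translation": [0,0,0],"twist": [0,0,0.121]}
    - {"grip": -1,"translation": [0,0,0],"twist": [0,0,0.121]}
    - {"grip": -1,"translation": [0,0,0],"twist": [0,0,0.121]}
    - {"grip": -1,"translation": [0,0,0],"twist": [0,0,0.121]}
    - {"grip": -1,"translation": [0,0,0],"twist": [0,0,0.121]}
    - {"grip": -1,"translation": [0,0,0],"twist": [0,0,0.121]}

```text
clock: 3.82
eef_pos: [553.1, -257.3, 231.0]
tcp_rot: [-3.141, 0.0, 0.326]
contact_force: [0.7, -0.1, -0.7]
opening: 0.998
```

Emit:
jog_arm:
  moves:
    - {"grip": -1,"translation": [0,0,0],"twist": [0,-0.109,0]}
    - {"grip": -1,"translation": [0,0,0],"twist": [0,-0.109,0]}
    - {"grip": -1,"translation": [0,0,0],"twist": [0,-0.109,0]}
    - {"grip": -1,"translation": [0,0,0],"twist": [0,-0.109,0]}
    - {"grip": -1,"translation": [0,0,0],"twist": [0,0,0]}

```text
clock: 4.23
eef_pos: [554.5, -255.9, 228.6]
tcp_rot: [-3.139, 0.444, 0.335]
contact_force: [-0.5, 1.2, -0.3]
opening: 1.002
```

```bash
python3 - <<'E'
from plan import *; from h import *
from rig import r
b=np.array([.944,.329,0]); C=np.array([524.4,-267.8,0])
g=C+32*b; 
s=r.sense();print(s['qpos'].round(2),s['clock'],s['eef_pos'],s['opening'])
R=Rt(19.2,-25)
to(g+[0,0,80],R); to(g+[0,0,6],R)
c=r.calibration('wrist');p,d=r.grab_frame('wrist'); 
np.save('pics/w1d.npy',d)
m=red(p);cs,_=cv2.findContours(m,cv2.RETR_EXTERNAL,cv2.CHAIN_APPROX_NONE)
for k in cs:
    if cv2.contourArea(k)<500: continue
    W=ray(c,k.reshape(-1,2),22)[:,:2]; rc=cv2.minAreaRect(W.astype(np.float32)); print(k.reshape(-1,2).mean(0),rc)
cv2.imwrite('pics/w1.png',p[:,:,::-1])
E
```

```text
[-0.29  0.54  1.43 -0.25  1.55  1.  ] 4.2333 [ 554.49119722 -255.86721147  228.60144096] 1.002179607215359
trans tool mm [ 63.4   1.7 134.4] | 148.6  twist rad [-0.0023  0.0072 -0.    ] 0.4
trans tool mm [ 95.2   1.8 201.2] | 222.6  twist rad [-0.0023  0.0072 -0.    ] 0.4
[173.19323671 210.2173913 ] ((336.0225830078125, -194.18771362304688), (145.4780731201172, 87.5006103515625), 45.06770324707031)
[346.72392638 167.71779141] ((510.3822021484375, -405.33306884765625), (41.518192291259766, 70.27118682861328), 54.125648498535156)
[261.17507418 124.66765579] ((526.668212890625, -271.05792236328125), (97.98174285888672, 58.62320327758789), 19.222553253173828)
```

View pics/w1.png

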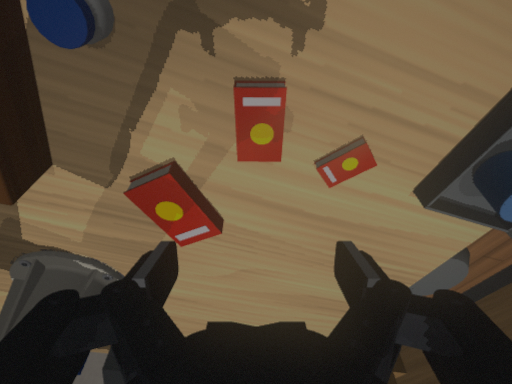

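The book is at (260,125) in the wrist view, lined up with the fingers (column ~256). The wrist estimate (526.7, -271.1) agrees with the other views to about 3 mm. Descending.

Emit:
jog_arm:
  moves:
    - {"grip": -1,"translation": [0.016,0.0008,0.034],"twist": [0,0,0]}
    - {"grip": -1,"translation": [0.016,0.0008,0.034],"twist": [0,0,0]}
    - {"grip": -1,"translation": [0.016,0.0008,0.034],"twist": [0,0,0]}
    - {"grip": -1,"translation": [0.016,0.0008,0.034],"twist": [0,0,0]}
    - {"grip": -1,"translation": [0.008,0,0.017],"twist": [0,0,0]}
    - {"grip": -1,"translation": [0.008,0,0.017],"twist": [0,0,0]}
    - {"grip": -1,"translation": [0,0,0],"twist": [0,0,0]}

```text
clock: 4.87
eef_pos: [552.3, -259.8, 40.3]
tcp_rot: [-3.138, 0.437, 0.332]
contact_force: [-0.9, -0.5, 0.2]
opening: 1.001
```

```bash
python3 - <<'E'
from plan import *; from h import *
from rig import r
b=np.array([.944,.329,0]); C=np.array([524.8,-268.5,0])
g=C+32*b; R=Rt(19.2,-25)
to(g+[0,0,6],R)
for n in ['wrist','scene']:
    p,d=r.grab_frame(n); cv2.imwrite(f'pics/{n}2.png',p[:,:,::-1] if n=='wrist' else cv2.resize(p[60:260,100:340,::-1],None,fx=3,fy=3))
E
```

```text
trans tool mm [17.4 -0.7 29.8] | 34.5  twist rad [-0.0051  0.001  -0.0027] 0.3
```

View pics/wrist2.png

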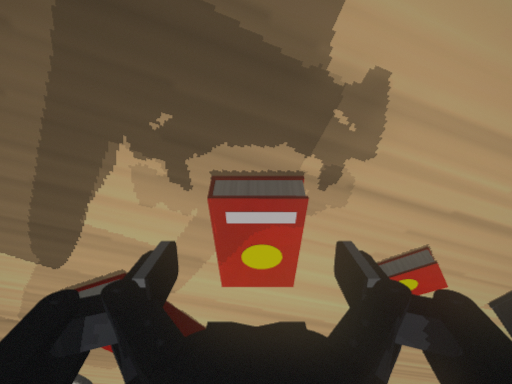

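View pics/scene2.png

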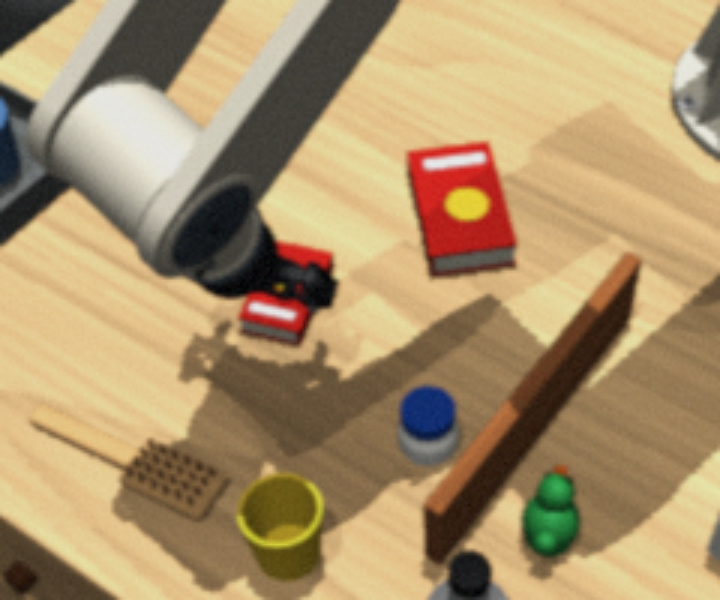

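The book sits between the open fingers, at columns 210–305 with the finger midline at ~257. Going down the last 34 mm and closing.

Emit:
jog_arm:
  moves:
    - {"grip": -1,"translation": [0.0087,0,0.015],"twist": [0,0,0]}
    - {"grip": -1,"translation": [0.0087,0,0.015],"twist": [0,0,0]}
    - {"grip": -1,"translation": [0,0,0],"twist": [0,0,0]}
    - {"grip": -1,"translation": [0,0,0],"twist": [0,0,0]}

```text
clock: 5.3
eef_pos: [557.3, -258.9, 8.3]
tcp_rot: [-3.14, 0.437, 0.332]
contact_force: [0.1, -0.2, 0.3]
opening: 0.999
```

Emit:
jog_arm:
  moves:
    - {"grip": 1,"translation": [0,0,0],"twist": [0,0,0]}
    - {"grip": 1,"translation": [0,0,0],"twist": [0,0,0]}
    - {"grip": 1,"translation": [0,0,0],"twist": [0,0,0]}
    - {"grip": 1,"translation": [0,0,0],"twist": [0,0,0]}
    - {"grip": 1,"translation": [0,0,0],"twist": [0,0,0]}
    - {"grip": 1,"translation": [0,0,0],"twist": [0,0,0]}
    - {"grip": 1,"translation": [0,0,0],"twist": [0,0,0]}
    - {"grip": 1,"translation": [0,0,0],"twist": [0,0,0]}
  squeeze: 60

```text
clock: 5.97
eef_pos: [558.8, -259.3, 10.0]
tcp_rot: [3.14, 0.435, 0.331]
contact_force: [2.3, 1.4, 5.7]
opening: 0.68
```

```bash
python3 - <<'E'
from plan import *; from h import *
from rig import r
print(r.sense()['opening'],r.sense()['contact_force'])
for n in ['wrist']:
    p,d=r.grab_frame(n); cv2.imwrite(f'pics/{n}3.png',p[:,:,::-1])
E
```

```text
0.6804932473708183 [2.32296794 1.44890585 5.74644862]
```

View pics/wrist3.png

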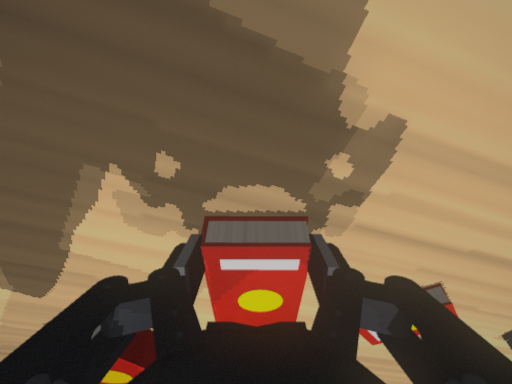

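Emit:
jog_arm:
  moves:
    - {"grip": 1,"translation": [-0.0045,0,-0.0095],"twist": [0,0,0]}
    - {"grip": 1,"translation": [-0.0087,0,-0.018],"twist": [0,0,0]}
    - {"grip": 1,"translation": [-0.0087,0,-0.018],"twist": [0,0,0]}
    - {"grip": 1,"translation": [-0.0087,0,-0.018],"twist": [0,0,0]}
    - {"grip": 1,"translation": [-0.0087,0,-0.018],"twist": [0,0,0]}
    - {"grip": 1,"translation": [-0.0087,0,-0.018],"twist": [0,0,0]}
    - {"grip": 1,"translation": [0,0,0],"twist": [0,0,0]}

```text
clock: 6.6
eef_pos: [558.4, -260.4, 123.7]
tcp_rot: [3.138, 0.432, 0.33]
contact_force: [1.1, -0.6, -0.9]
opening: 0.677
```

```bash
python3 - <<'E'
from plan import *; from h import *
from rig import r
print(r.sense()['opening'],r.sense()['contact_force'],r.sense()['qpos'])
for n in ['wrist','scene']:
    p,d=r.grab_frame(n); cv2.imwrite(f'pics/{n}4.png',p[:,:,::-1] if n=='wrist' else cv2.resize(p[60:260,100:340,::-1],None,fx=3,fy=3))
E
```

```text
0.6773113118168004 [ 1.12481667 -0.61559671 -0.92323467] [-0.2995293   0.6406803   1.49612376 -0.25772615  1.36565001  1.03921791]
```

View pics/wrist4.png

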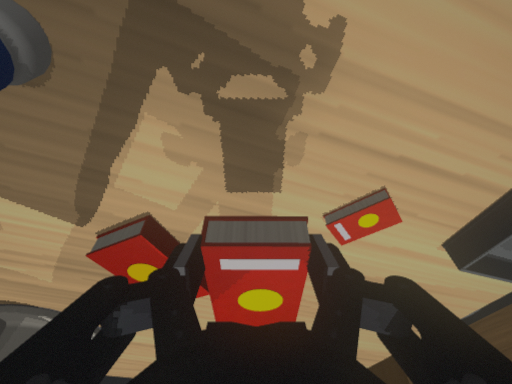

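View pics/scene4.png

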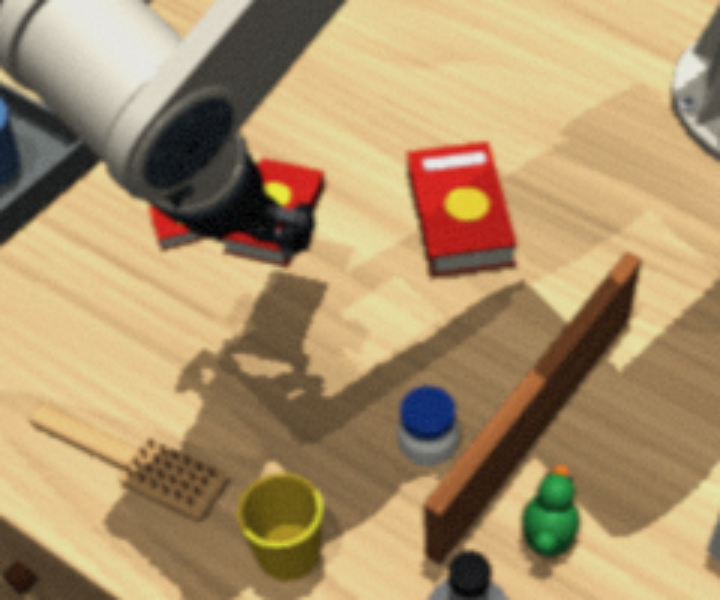

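The book is held level and hasn't slipped. Now flipping it.

Emit:
jog_arm:
  moves:
    - {"grip": 1,"translation": [0,0,0],"twist": [0,0.1,0]}
    - {"grip": 1,"translation": [0,0,0],"twist": [0,0.1,0]}
    - {"grip": 1,"translation": [0,0,0],"twist": [0,0.1,0]}
    - {"grip": 1,"translation": [0,0,0],"twist": [0,0.1,0]}
    - {"grip": 1,"translation": [0,0,0],"twist": [0,0.1,0]}
    - {"grip": 1,"translation": [0,0,0],"twist": [0,0.1,0]}
    - {"grip": 1,"translation": [0,0,0],"twist": [0,0.1,0]}
    - {"grip": 1,"translation": [0,0,0],"twist": [0,0.1,0]}

```text
clock: 7.37
eef_pos: [555.5, -259.6, 118.6]
tcp_rot: [3.141, -0.363, 0.331]
contact_force: [0.1, 1.3, -1.1]
opening: 0.677
```

Emit:
jog_arm:
  moves:
    - {"grip": 1,"translation": [0,0,0],"twist": [0,0.1,0]}
    - {"grip": 1,"translation": [0,0,0],"twist": [0,0.1,0]}
    - {"grip": 1,"translation": [0,0,0],"twist": [0,0.1,0]}
    - {"grip": 1,"translation": [0,0,0],"twist": [0,0.1,0]}
    - {"grip": 1,"translation": [0,0,0],"twist": [0,0.1,0]}
    - {"grip": 1,"translation": [0,0,0],"twist": [0,0.1,0]}
    - {"grip": 1,"translation": [0,0,0],"twist": [0,0.1,0]}
    - {"grip": 1,"translation": [0,0,0],"twist": [0,0.071,0]}
    - {"grip": 1,"translation": [0,0,0],"twist": [0,0,0]}

```text
clock: 8.12
eef_pos: [553.4, -254.6, 114.0]
tcp_rot: [-3.103, -1.026, 0.305]
contact_force: [-0.2, 0.7, -2.5]
opening: 0.681
```

```bash
python3 - <<'E'
from plan import *; from h import *
from rig import r
s=r.sense();print(s['opening'],s['contact_force'],s['qpos'],s['eef_pos'])
to(s['eef_pos'],Rt(19.2,65))
for n in ['wrist','scene','top']:
    p,d=r.grab_frame(n); cv2.imwrite(f'pics/{n}5.png',p[:,:,::-1] if n=='wrist' else cv2.resize(p[60:260,100:340,::-1] if n=='scene' else p[100:300,250:450,::-1],None,fx=3,fy=3))
E
```

```text
0.6812574456618894 [-0.23916596  0.71189767 -2.54860136] [-0.9098737   0.57996108  2.15938124  1.61757585  0.95315083 -1.07285945] [ 553.4116174  -254.62283916  113.9503459 ]
trans tool mm [0. 0. 0.] | 0.0  twist rad [-0.0118  0.1083 -0.0161] 6.3
```

View pics/wrist5.png

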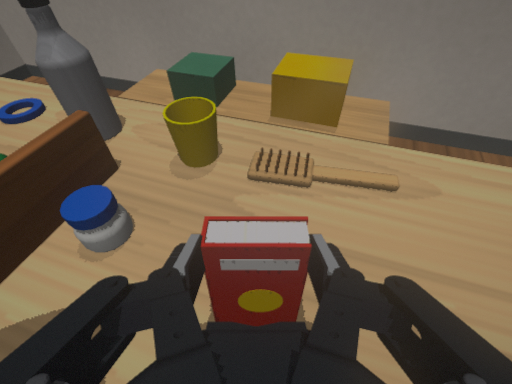

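View pics/scene5.png

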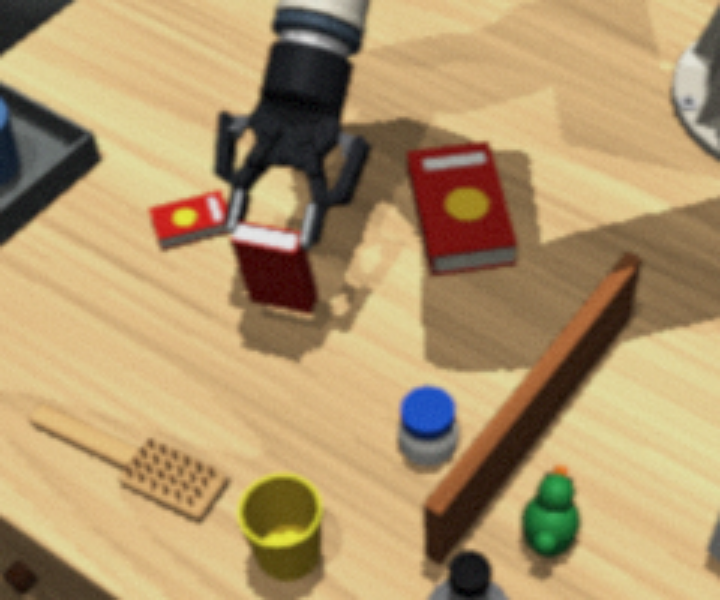

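View pics/top5.png

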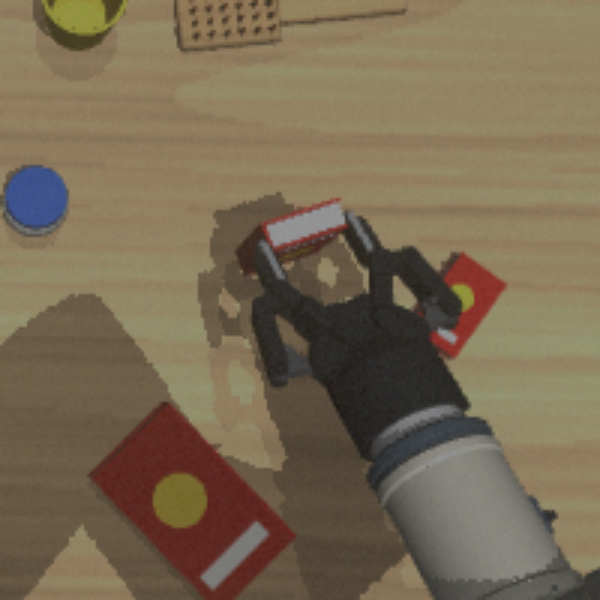

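Nearly upright, but 6.3° short because joint speed limited the rows. Correcting that before lowering.

Emit:
jog_arm:
  moves:
    - {"grip": 1,"translation": [0,0,0],"twist": [-0.004,0.036,-0.0055]}
    - {"grip": 1,"translation": [0,0,0],"twist": [-0.004,0.036,-0.0055]}
    - {"grip": 1,"translation": [0,0,0],"twist": [-0.004,0.036,-0.0055]}
    - {"grip": 1,"translation": [0,0,0],"twist": [0,0,0]}
    - {"grip": 1,"translation": [0,0,0],"twist": [0,0,0]}

```text
clock: 8.68
eef_pos: [556.2, -255.0, 117.7]
tcp_rot: [3.125, -1.133, 0.354]
contact_force: [0.5, 0.5, -2.3]
opening: 0.68
```

```bash
python3 - <<'E'
from plan import *; from h import *
from rig import r
s=r.sense();print(s['contact_force'],s['qpos'],s['eef_pos'])
P,Q,_=cur();print('tool z',Q.apply([0,0,1]),'book axis tilt from 65', Q.inv().apply([0,0,1]))
to(s['eef_pos'],Rt(19.2,65)); to(s['eef_pos']-[0,0,20],Rt(19.2,65))
p,d=r.grab_frame('top'); np.save('pics/t6.npy',d)
c=r.calibration('top');X=depthpts(c,d)
roi=(abs(X[...,0]-560)<70)&(abs(X[...,1]+260)<60)
q=p.astype(int)
wh=roi&(q.min(-1)>130)&(q.max(-1)-q.min(-1)<40)
print('white edge pts',wh.sum(),np.nanmedian(X[wh],0))
# page block top edge contour at its height
cs,_=cv2.findContours(wh.astype(np.uint8),cv2.RETR_EXTERNAL,cv2.CHAIN_APPROX_NONE)
for k in cs:
    if cv2.contourArea(k)>40:
        W=ray(c,k.reshape(-1,2),np.nanmedian(X[wh],0)[2])[:,:2];print(cv2.minAreaRect(W.astype(np.float32)))
# red sides: lowest z
m=red(p).astype(bool)&roi; print('red z',np.nanpercentile(X[m][:,2],[1,5,50,95]) if m.any() else None)
p,d=r.grab_frame('scene'); c=r.calibration('scene');X=depthpts(c,d)
roi=(abs(X[...,0]-555)<60)&(abs(X[...,1]+260)<60)&(X[...,2]>30)
h=cv2.cvtColor(p,cv2.COLOR_RGB2HSV); m=roi&((h[...,0]<8)|(h[...,0]>172))&(h[...,1]>120)
Y=X[m]; print('cover pts',m.sum(),np.percentile(Y[:,2],[1,50,99]))
A=Y-np.median(Y,0); A=A[np.abs(A).max(1)<60]; u,sv,vt=np.linalg.svd(A-A.mean(0),full_matrices=False); print('cover normal',vt[2],sv/np.sqrt(len(A)), 'yaw',np.degrees(np.arctan2(vt[2][1],vt[2][0])))
E
```

```text
[ 0.46499766  0.51785007 -2.26040538] [-0.93921144  0.6399692   2.17229421  1.70004413  1.0624774  -1.21639245] [ 556.22691663 -254.99167441  117.67276598]
tool z [ 0.8550074   0.29844173 -0.42414015] book axis tilt from 65 [ 0.90557045  0.00687693 -0.42414015]
trans tool mm [0. 0. 0.] | 0.0  twist rad [-0.0007  0.0017  0.0079] 0.5
trans tool mm [-18.1  -0.1   8.5] | 20.0  twist rad [-0.0007  0.0017  0.0079] 0.5
white edge pts 184 [ 554.61437111 -255.5132062   129.79930278]
((554.1494140625, -255.43252563476562), (14.816899299621582, 54.55274963378906), 19.659793853759766)
red z [ 37.74367804 128.64018967 130.75986969 132.40530372]
cover pts 507 [ 36.68721859  87.93618451 133.76536604]
cover normal [0.92713273 0.37377745 0.0267455 ] [28.23491562 18.1138506   4.96231029] yaw 21.957035084710547
```

Book is upright: top edge z≈131, bottom ≈32, yaw 19.7°. Lowering to just above the dresser.

Emit:
jog_arm:
  moves:
    - {"grip": 1,"translation": [-0.0091,0,0.0042],"twist": [0,0,0]}
    - {"grip": 1,"translation": [-0.0091,0,0.0042],"twist": [0,0,0]}
    - {"grip": 1,"translation": [-0.0072,0,0.0034],"twist": [0,0,0]}
    - {"grip": 1,"translation": [0,0,0],"twist": [0,0,0]}
    - {"grip": 1,"translation": [0,0,0],"twist": [0,0,0]}
    - {"grip": 1,"translation": [0,0,0],"twist": [0,0,0]}

```text
clock: 9.28
eef_pos: [555.9, -255.5, 89.3]
tcp_rot: [3.127, -1.135, 0.351]
contact_force: [-0.2, -0.4, -1.4]
opening: 0.678
```

Emit:
jog_arm:
  moves:
    - {"grip": 1,"translation": [-0.0014,0,0.0006],"twist": [0,0,0]}
    - {"grip": 1,"translation": [-0.0014,0,0.0006],"twist": [0,0,0]}
    - {"grip": 1,"translation": [0,0,0],"twist": [0,0,0]}

```text
clock: 9.53
eef_pos: [555.9, -255.6, 86.5]
tcp_rot: [3.124, -1.135, 0.354]
contact_force: [-0.3, 0.7, -1.4]
opening: 0.681
```

```bash
cat > look.py <<'E'
from plan import *; from h import *
from rig import r
import sys
def book(tag,x0=555,y0=-257,zmin=6,view=True):
    for n in ['top','scene']:
        p,d=r.grab_frame(n); c=r.calibration(n);X=depthpts(c,d)
        roi=(abs(X[...,0]-x0)<60)&(abs(X[...,1]-y0)<55)&(X[...,2]>zmin)
        h=cv2.cvtColor(p,cv2.COLOR_RGB2HSV); m=roi&((h[...,0]<8)|(h[...,0]>172))&(h[...,1]>120)
        Y=X[m]; 
        if m.sum()>20: print(n,'red pts',m.sum(),'z pct 2/50/98',np.percentile(Y[:,2],[2,50,98]).round(1),'xy',np.median(Y[:,:2],0).round(1))
        q=p.astype(int); wh=roi&(q.min(-1)>110)&(q.max(-1)-q.min(-1)<40)
        cs,_=cv2.findContours(wh.astype(np.uint8),cv2.RETR_EXTERNAL,cv2.CHAIN_APPROX_NONE)
        for k in cs:
            if cv2.contourArea(k)>40:
                mk=cv2.drawContours(np.zeros(wh.shape,np.uint8),[k],-1,1,-1)>0
                zz=np.nanmedian(X[...,2][mk]); W=ray(c,k.reshape(-1,2),zz)[:,:2];print(n,'white z',zz.round(1),cv2.minAreaRect(W.astype(np.float32)))
        u0,v0=proj(c,[x0,y0,80])[0].astype(int)
        u0=np.clip(u0,80,432);v0=np.clip(v0,75,309)
        cv2.imwrite(f'pics/{n}_{tag}.png',cv2.resize(p[v0-75:v0+75,u0-80:u0+80,::-1],None,fx=4,fy=4))
E
python3 - <<'E'
from look import *
s=r.sense();print(s['contact_force'],s['eef_pos'],s['tcp_rot'])
book('7')
E
```

```text
[-0.32874522  0.65891361 -1.42745439] [ 555.8703571  -255.64264885   86.53795714] [ 3.12416464 -1.13489639  0.35357828]
top red pts 51 z pct 2/50/98 [ 87.5 100.5 102.5] xy [ 552.8 -252.1]
top white z 98.6 ((553.6326293945312, -256.564697265625), (15.362524032592773, 55.266929626464844), 19.70030403137207)
scene red pts 466 z pct 2/50/98 [ 8.  56.2 99.7] xy [ 563.6 -246.8]
scene white z 100.5 ((538.9512939453125, -262.923095703125), (49.9055290222168, 77.2354507446289), 19.64124870300293)
```

View pics/scene_7.png

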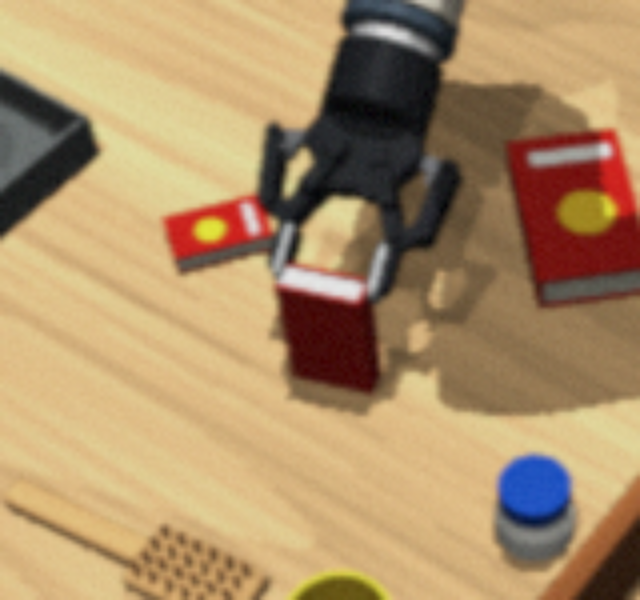

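Upright with the top at about 100 mm. Feeling for contact.

Emit:
jog_arm:
  moves:
    - {"grip": 1,"translation": [-0.0009,0,0.0004],"twist": [0,0,0]}
    - {"grip": 1,"translation": [0,0,0],"twist": [0,0,0]}

```text
clock: 9.8
eef_pos: [556.0, -255.7, 86.0]
tcp_rot: [3.124, -1.136, 0.354]
contact_force: [0.1, -0.1, 1.1]
opening: 0.679
```

Emit:
jog_arm:
  moves:
    - {"grip": 1,"translation": [-0.0009,0,0.0004],"twist": [0,0,0]}
    - {"grip": 1,"translation": [0,0,0],"twist": [0,0,0]}

```text
clock: 9.97
eef_pos: [556.4, -255.7, 86.0]
tcp_rot: [3.123, -1.138, 0.355]
contact_force: [-1.9, -0.8, 7.0]
opening: 0.682
```

Contact found (7 N). Easing off slightly and opening.

Emit:
jog_arm:
  moves:
    - {"grip": 1,"translation": [0.0007,0,-0.0003],"twist": [0,0,0]}
    - {"grip": 1,"translation": [0,0,0],"twist": [0,0,0]}
    - {"grip": -0.45,"translation": [0,0,0],"twist": [0,0,0]}
    - {"grip": -0.6,"translation": [0,0,0],"twist": [0,0,0]}
    - {"grip": -0.8,"translation": [0,0,0],"twist": [0,0,0]}
    - {"grip": -1,"translation": [0,0,0],"twist": [0,0,0]}
    - {"grip": -1,"translation": [0,0,0],"twist": [0,0,0]}
    - {"grip": -1,"translation": [0,0,0],"twist": [0,0,0]}

```text
clock: 10.63
eef_pos: [555.9, -255.6, 85.3]
tcp_rot: [3.125, -1.135, 0.353]
contact_force: [-0.4, 0.8, 0.6]
opening: 0.998
```

```bash
python3 - <<'E'
from look import *
book('8')
p,d=r.grab_frame('wrist');cv2.imwrite('pics/wrist8.png',p[:,:,::-1])
E
```

```text
top red pts 61 z pct 2/50/98 [ 61.3  99.  102.8] xy [ 548.5 -245.8]
top white z 97.9 ((553.068115234375, -256.97247314453125), (15.37174129486084, 55.30385208129883), 19.65357780456543)
scene red pts 478 z pct 2/50/98 [ 7.7 57.5 99.9] xy [ 562.8 -247.1]
scene white z 99.1 ((553.962158203125, -257.0251770019531), (14.85928726196289, 54.669857025146484), 18.944406509399414)
```

View pics/scene_8.png

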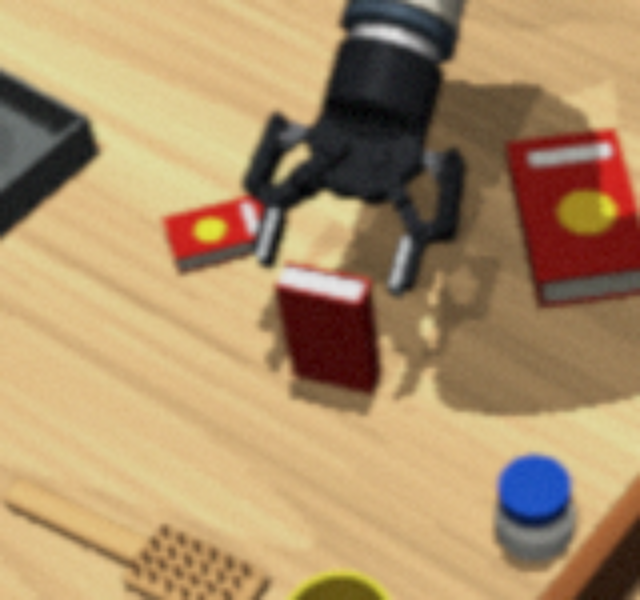

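View pics/wrist8.png

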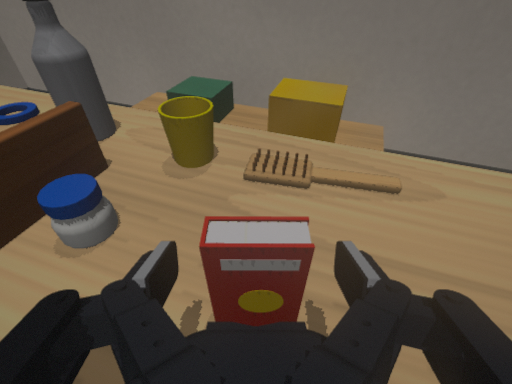

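The book stands free at about (553.5, -257), yaw 19.4°, with its top at 100 mm and clear gaps to both fingers. Backing out along the tool axis and returning to vertical.

Emit:
jog_arm:
  moves:
    - {"grip": -1,"translation": [0,0,-0.01],"twist": [0,0,0]}
    - {"grip": -1,"translation": [0,0,-0.02],"twist": [0,0,0]}
    - {"grip": -1,"translation": [0,0,-0.025],"twist": [0,0,0]}
    - {"grip": -1,"translation": [0,0,-0.025],"twist": [0,0,0]}
    - {"grip": -1,"translation": [0.02,0,-0.01],"twist": [0,0,0]}
    - {"grip": -1,"translation": [0.025,0,-0.01],"twist": [0,0,0]}
    - {"grip": -1,"translation": [0.025,0,-0.01],"twist": [0,0,0]}

```text
clock: 11.37
eef_pos: [488.2, -278.5, 196.0]
tcp_rot: [3.128, -1.134, 0.348]
contact_force: [0.8, -0.1, 0.8]
opening: 0.998
```

Emit:
jog_arm:
  moves:
    - {"grip": -1,"translation": [0,0,0],"twist": [0,-0.08,0]}
    - {"grip": -1,"translation": [0,0,0],"twist": [0,-0.08,0]}
    - {"grip": -1,"translation": [0,0,0],"twist": [0,-0.08,0]}
    - {"grip": -1,"translation": [0,0,0],"twist": [0,-0.08,0]}
    - {"grip": -1,"translation": [0,0,0],"twist": [0,-0.08,0]}
    - {"grip": -1,"translation": [0,0,0],"twist": [0,-0.08,0]}
    - {"grip": -1,"translation": [0,0,0],"twist": [0,-0.08,0]}
    - {"grip": -1,"translation": [0,0,0],"twist": [0,-0.08,0]}
    - {"grip": -1,"translation": [0,0,0],"twist": [0,-0.08,0]}
    - {"grip": -1,"translation": [0,0,0],"twist": [0,-0.08,0]}

```text
clock: 12.2
eef_pos: [488.5, -278.9, 196.0]
tcp_rot: [3.132, -0.331, 0.339]
contact_force: [0.5, 0.8, -0.4]
opening: 1.001
```

Emit:
jog_arm:
  moves:
    - {"grip": -1,"translation": [0,0,0],"twist": [0,-0.08,0]}
    - {"grip": -1,"translation": [0,0,0],"twist": [0,-0.08,0]}
    - {"grip": -1,"translation": [0,0,0],"twist": [0,-0.08,0]}
    - {"grip": -1,"translation": [0,0,0],"twist": [0,-0.08,0]}
    - {"grip": -1,"translation": [0,0,0],"twist": [0,0,0]}

```text
clock: 12.62
eef_pos: [490.5, -278.3, 195.8]
tcp_rot: [3.133, -0.011, 0.339]
contact_force: [0.6, -0.0, 0.2]
opening: 1.002
```

```bash
python3 - <<'E'
from look import *
s=r.sense();print(s['qpos'].round(2),s['eef_pos'])
to([553.5,-257,165],Rt(19.4,0))
book('9')
E
```

```text
[-0.52  0.29  1.81  0.    1.03  0.71] [ 490.46624324 -278.28600108  195.76986389]
trans tool mm [66.2  0.6 31.5] | 73.3  twist rad [ 0.0089 -0.0115  0.0004] 0.8
top red pts 48 z pct 2/50/98 [ 68.4  99.4 102.4] xy [ 548.7 -243.7]
top white z 580.1 ((510.7372131347656, -264.1746520996094), (69.50010681152344, 45.7175407409668), 75.04306030273438)
scene red pts 482 z pct 2/50/98 [  8.6  55.6 101.8] xy [ 562.7 -246.7]
scene white z 99.1 ((553.9829711914062, -256.4893798828125), (13.749629020690918, 53.18619918823242), 19.048795700073242)
```

View pics/scene_9.png

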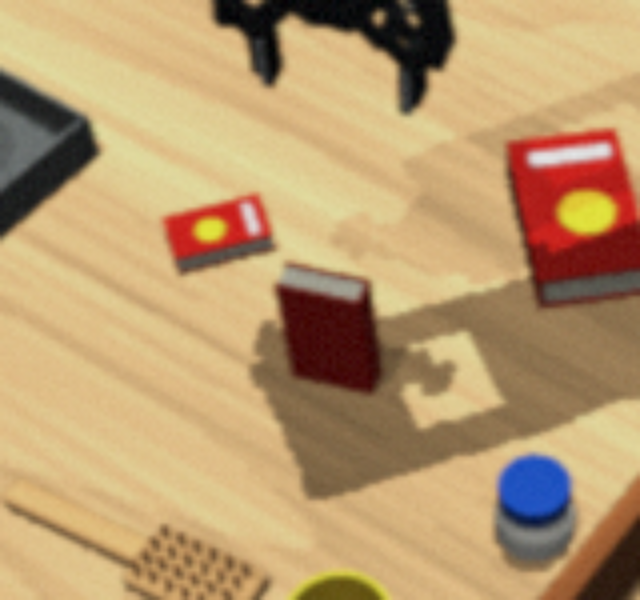

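Book still standing undisturbed; top edge centre (554, -256.5). Moving over it.

Emit:
jog_arm:
  moves:
    - {"grip": -1,"translation": [0.022,0.0002,0],"twist": [0.003,-0.004,0]}
    - {"grip": -1,"translation": [0.022,0.0002,0],"twist": [0.003,-0.004,0]}
    - {"grip": -1,"translation": [0.022,0.0002,0.015],"twist": [0.003,-0.0035,0]}
    - {"grip": -1,"translation": [0,0,0.016],"twist": [0,0,0]}
    - {"grip": -1,"translation": [0,0,0],"twist": [0,0,0]}
    - {"grip": -1,"translation": [0,0,0],"twist": [0,0,0]}

```text
clock: 13.22
eef_pos: [550.1, -256.8, 164.1]
tcp_rot: [-3.137, -0.002, 0.337]
contact_force: [-0.8, -0.4, -0.0]
opening: 1.0
```

```bash
python3 - <<'E'
from look import *
to([553.8,-256.8,68],Rt(19.4,0))
p,d=r.grab_frame('wrist');cv2.imwrite('pics/wrist10.png',p[:,:,::-1])
E
```

```text
trans tool mm [ 3.3  1.6 96.1] | 96.2  twist rad [-0.0042 -0.0024 -0.0015] 0.3
```

View pics/wrist10.png

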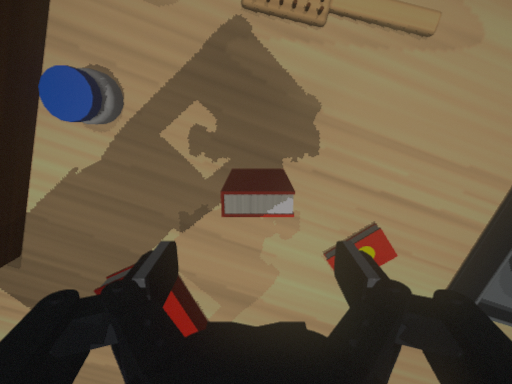

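The book top (columns 221–294, centre 257) is centred between the fingers. Descending and gripping at 60 N.

Emit:
jog_arm:
  moves:
    - {"grip": -1,"translation": [0.0015,0.0005,0.024],"twist": [-0.002,0,0]}
    - {"grip": -1,"translation": [0.0015,0.0005,0.024],"twist": [-0.002,0,0]}
    - {"grip": -1,"translation": [0,0,0.024],"twist": [0,0,0]}
    - {"grip": -1,"translation": [0,0,0.024],"twist": [0,0,0]}
    - {"grip": -1,"translation": [0,0,0],"twist": [0,0,0]}
    - {"grip": -1,"translation": [0,0,0],"twist": [0,0,0]}

```text
clock: 13.77
eef_pos: [554.5, -256.9, 69.3]
tcp_rot: [3.141, -0.003, 0.337]
contact_force: [1.0, 0.2, -0.8]
opening: 1.003
```

Emit:
jog_arm:
  moves:
    - {"grip": 1,"translation": [0,0,0],"twist": [0,0,0]}
    - {"grip": 1,"translation": [0,0,0],"twist": [0,0,0]}
    - {"grip": 1,"translation": [0,0,0],"twist": [0,0,0]}
    - {"grip": 1,"translation": [0,0,0],"twist": [0,0,0]}
    - {"grip": 1,"translation": [0,0,0],"twist": [0,0,0]}
    - {"grip": 1,"translation": [0,0,0],"twist": [0,0,0]}
    - {"grip": 1,"translation": [0,0,0],"twist": [0,0,0]}
    - {"grip": 1,"translation": [0,0,0],"twist": [0,0,0]}
  squeeze: 60

```text
clock: 14.43
eef_pos: [556.7, -257.1, 71.4]
tcp_rot: [3.137, -0.006, 0.338]
contact_force: [-1.6, 0.5, 6.9]
opening: 0.691
```

```bash
python3 - <<'E'
from look import *
s=r.sense();print(s['qpos'].round(2),s['eef_pos'],s['tcp_rot'])
book('11')
E
```

```text
[-0.44  0.52  1.78  0.    0.83  0.8 ] [ 556.66018029 -257.14151673   71.4301024 ] [ 3.13723105 -0.00578804  0.33798   ]
top white z 486.7 ((526.1777954101562, -297.8583679199219), (58.34321975708008, 13.758854866027832), 2.37648606300354)
top white z 454.4 ((551.9998779296875, -243.68106079101562), (103.5624771118164, 71.84601593017578), 62.178192138671875)
scene red pts 461 z pct 2/50/98 [  8.1  56.  122.2] xy [ 563.9 -249.3]
scene white z 454.4 ((578.5936279296875, -253.0413818359375), (136.6855926513672, 73.36697387695312), 24.781980514526367)
scene white z 471.1 ((549.173828125, -300.68072509765625), (91.74661254882812, 13.543673515319824), 18.30018424987793)
```

View pics/scene_11.png

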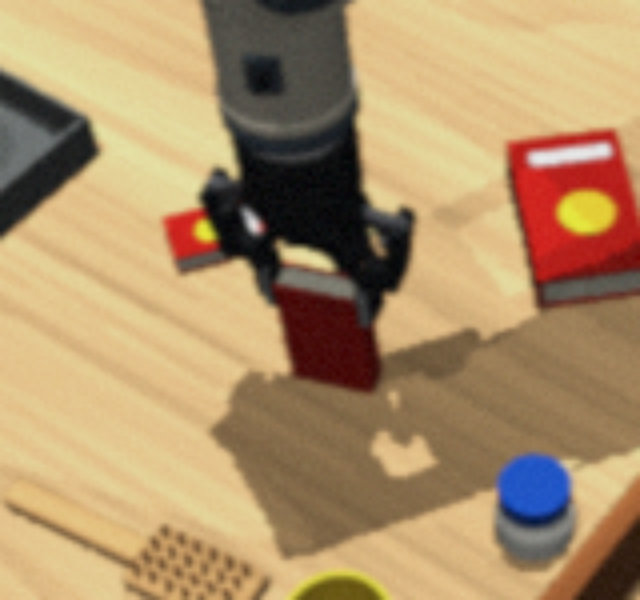

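Emit:
jog_arm:
  moves:
    - {"grip": 1,"translation": [0,0,-0.01],"twist": [0,0,0]}
    - {"grip": 1,"translation": [0,0,-0.02],"twist": [0,0,0]}
    - {"grip": 1,"translation": [0,0,-0.03],"twist": [0,0,0]}
    - {"grip": 1,"translation": [0,0,-0.03],"twist": [0,0,0]}
    - {"grip": 1,"translation": [0,0,-0.03],"twist": [0,0,0]}
    - {"grip": 1,"translation": [0,0,-0.03],"twist": [0,0,0]}
    - {"grip": 1,"translation": [0,0,0],"twist": [0,0,0]}
    - {"grip": 1,"translation": [0,0,0],"twist": [0,0,0]}

```text
clock: 15.2
eef_pos: [556.0, -257.0, 222.3]
tcp_rot: [3.136, -0.007, 0.338]
contact_force: [-0.9, -0.1, -2.9]
opening: 0.691
```

```bash
python3 - <<'E'
from look import *
s=r.sense();print(s['qpos'].round(2),s['opening'],s['contact_force'])
P=s['eef_pos']
to([492.5,292.2,P[2]],Rt(19.4,0)); to([492.5,292.2,P[2]],Rt(-8.77,0))
book('12',zmin=60)
p,d=r.grab_frame('wrist');cv2.imwrite('pics/wrist12.png',p[:,:,::-1])
E
```

```text
[-0.44  0.34  1.68  0.    1.12  0.8 ] 0.6911470866046017 [-0.85642927 -0.11642501 -2.85221725]
trans tool mm [ 122.2 -539.2   -2.3] | 552.9  twist rad [ 0.0059 -0.0073 -0.0006] 0.5
trans tool mm [ 122.2 -539.2   -2.3] | 552.9  twist rad [ 0.004  -0.0086  0.491 ] 28.1
top white z 604.9 ((550.5203247070312, -241.55267333984375), (99.77436065673828, 74.539306640625), 64.34840393066406)
scene red pts 658 z pct 2/50/98 [155.1 204.1 250.2] xy [ 562.4 -249. ]
```

View pics/scene_12.png

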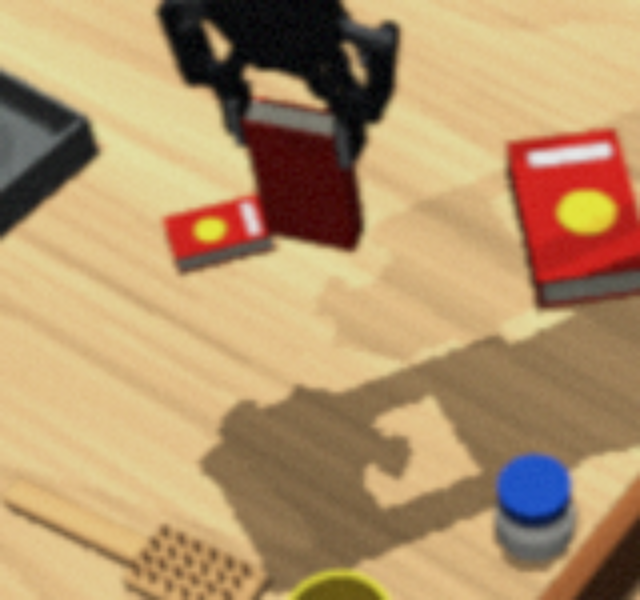

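View pics/wrist12.png

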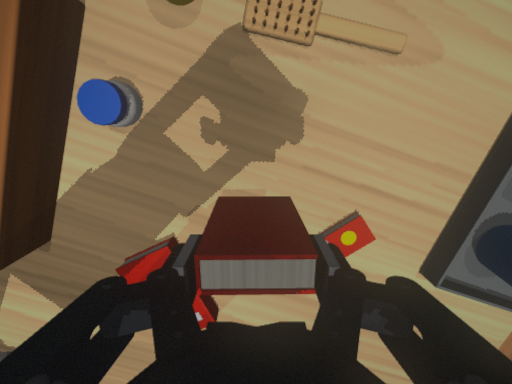

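Held firmly; bottom at ~150 mm, 60 mm above the divider's top. Carrying across.

Emit:
jog_arm:
  moves:
    - {"grip": 1,"translation": [0.0035,-0.015,0],"twist": [0,0,0]}
    - {"grip": 1,"translation": [0.0068,-0.03,0],"twist": [0,0,0]}
    - {"grip": 1,"translation": [0.0068,-0.03,0],"twist": [0,0,0]}
    - {"grip": 1,"translation": [0.0068,-0.03,0],"twist": [0,0,0]}
    - {"grip": 1,"translation": [0.0068,-0.03,0],"twist": [0,0,0]}
    - {"grip": 1,"translation": [0.0068,-0.03,0],"twist": [0,0,0]}
    - {"grip": 1,"translation": [0.0068,-0.03,0],"twist": [0,0,0]}
    - {"grip": 1,"translation": [0.0068,-0.03,0],"twist": [0,0,0]}
    - {"grip": 1,"translation": [0.0068,-0.03,0],"twist": [0,0,0]}
    - {"grip": 1,"translation": [0.0068,-0.03,0],"twist": [0,0,0]}

```text
clock: 16.18
eef_pos: [519.9, 35.8, 217.4]
tcp_rot: [3.14, -0.001, 0.338]
contact_force: [0.4, 0.0, -1.1]
opening: 0.687
```

Emit:
jog_arm:
  moves:
    - {"grip": 1,"translation": [0.0068,-0.03,0],"twist": [0,0,0]}
    - {"grip": 1,"translation": [0.0068,-0.03,0],"twist": [0,0,0]}
    - {"grip": 1,"translation": [0.0068,-0.03,0],"twist": [0,0,0]}
    - {"grip": 1,"translation": [0.0068,-0.03,0],"twist": [0,0,0]}
    - {"grip": 1,"translation": [0.0068,-0.03,0],"twist": [0,0,0]}
    - {"grip": 1,"translation": [0.0034,-0.015,0],"twist": [0,0,0]}
    - {"grip": 1,"translation": [0,0,0],"twist": [0,0,0]}

```text
clock: 16.77
eef_pos: [500.5, 205.0, 217.2]
tcp_rot: [3.14, -0.002, 0.341]
contact_force: [-0.1, 0.3, -2.2]
opening: 0.693
```

Emit:
jog_arm:
  moves:
    - {"grip": 1,"translation": [0,0,0],"twist": [0,0,0.07]}
    - {"grip": 1,"translation": [0,0,0],"twist": [0,0,0.07]}
    - {"grip": 1,"translation": [0,0,0],"twist": [0,0,0.07]}
    - {"grip": 1,"translation": [0,0,0],"twist": [0,0,0.07]}
    - {"grip": 1,"translation": [0,0,0],"twist": [0,0,0.07]}
    - {"grip": 1,"translation": [0,0,0],"twist": [0,0,0.07]}
    - {"grip": 1,"translation": [0,0,0],"twist": [0,0,0.071]}
    - {"grip": 1,"translation": [0,0,0],"twist": [0,0,0]}

```text
clock: 17.43
eef_pos: [501.2, 201.2, 217.4]
tcp_rot: [3.14, -0.002, -0.157]
contact_force: [0.4, 0.2, -1.6]
opening: 0.695
```

```bash
python3 - <<'E'
from look import *
s=r.sense();print(s['qpos'].round(2),s['opening'],s['contact_force'])
P=s['eef_pos'];print(P)
to([492.5,292.2,P[2]],Rt(-8.77,0))
E
```

```text
[ 0.38  0.24  1.83 -0.    1.07  2.11] 0.6946109894409405 [ 0.4077481   0.19683724 -1.61329478]
[501.17928226 201.16195775 217.39081221]
trans tool mm [-22.8 -88.6  -0.2] | 91.5  twist rad [ 0.0015 -0.0023 -0.0035] 0.3
```

Past the divider. Finishing the move over the opening.

Emit:
jog_arm:
  moves:
    - {"grip": 1,"translation": [-0.0056,-0.022,0],"twist": [0,0,0]}
    - {"grip": 1,"translation": [-0.0056,-0.022,0],"twist": [0,0,0]}
    - {"grip": 1,"translation": [-0.0056,-0.022,0],"twist": [0,0,0]}
    - {"grip": 1,"translation": [-0.0056,-0.022,0],"twist": [0,0,0]}
    - {"grip": 1,"translation": [0,0,0],"twist": [0,0,0]}
    - {"grip": 1,"translation": [0,0,0],"twist": [0,0,0]}

```text
clock: 17.93
eef_pos: [492.7, 292.5, 217.5]
tcp_rot: [3.14, -0.003, -0.149]
contact_force: [-0.3, -0.5, -2.1]
opening: 0.692
```

```bash
cat > meas.py <<'E'
from look import *
def meas(tag):
    s=r.sense();P=s['eef_pos'];print('tcp',P.round(1),s['tcp_rot'].round(3),s['contact_force'].round(1),s['opening'])
    for n in ['scene','top','wrist']:
        p,d=r.grab_frame(n); c=r.calibration(n); np.save(f'pics/{n}_{tag}d.npy',d); np.save(f'pics/{n}_{tag}p.npy',p)
        X=depthpts(c,d)
        roi=(abs(X[...,0]-P[0])<70)&(abs(X[...,1]-P[1])<60)&(X[...,2]>90)&(X[...,2]<270)
        h=cv2.cvtColor(p,cv2.COLOR_RGB2HSV); m=roi&((h[...,0]<8)|(h[...,0]>172))&(h[...,1]>120)
        m=cv2.erode(m.astype(np.uint8),np.ones((3,3)))>0
        Y=X[m]
        if len(Y)<30: print(n,'few',len(Y))
        else:
            A=Y
            for _ in range(4):
                c0=A.mean(0);vt=np.linalg.svd(A-c0,full_matrices=False)[2];nn=vt[2]; A=Y[abs((Y-c0)@nn)<4]
            nn=nn*np.sign(nn[0]); print(n,len(A),'normal',nn.round(3),'yaw',np.degrees(np.arctan2(nn[1],nn[0])).round(1),'mean',c0.round(1),'z',np.percentile(A[:,2],[1,99]).round(1))
            yy=A@np.array([-np.sin(np.radians(-8.77)),np.cos(np.radians(-8.77)),0]); print('  width coord range',np.percentile(yy,[1,99]).round(1),'thick coord',(A@np.array([np.cos(np.radians(-8.77)),np.sin(np.radians(-8.77)),0])).mean().round(1))
        cv2.imwrite(f'pics/{n}_{tag}.png',p[:,:,::-1])
    o=np.array([492.5,292.2,0]);print('opening coords: width',(o@[-np.sin(np.radians(-8.77)),np.cos(np.radians(-8.77)),0]).round(1),'thick',(o@[np.cos(np.radians(-8.77)),np.sin(np.radians(-8.77)),0]).round(1))
E
python3 -c "
from meas import *
meas('13')"
```

```text
tcp [492.7 292.5 217.5] [ 3.14e+00 -3.00e-03 -1.49e-01] [-0.3 -0.5 -2.1] 0.6921788249265874
scene 645 normal [ 0.989 -0.149 -0.004] yaw -8.6 mean [502.4 294.3 201.9] z [156.3 244.4]
  width coord range [340.3 393.3] thick coord 451.6
top few 0
wrist 3376 normal [ 0.989 -0.15   0.009] yaw -8.6 mean [502.  286.  229.7] z [195.4 246.5]
  width coord range [334.5 389.7] thick coord 452.5
opening coords: width 363.9 thick 442.2
```

View pics/scene_13.png

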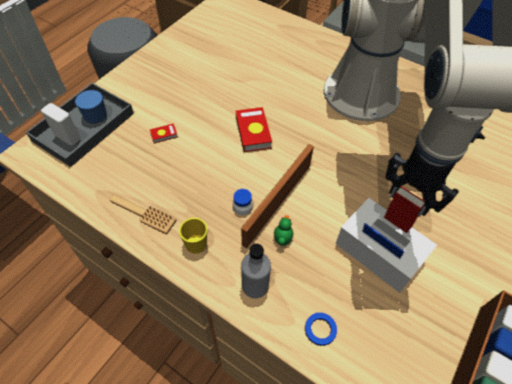

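View pics/top_13.png

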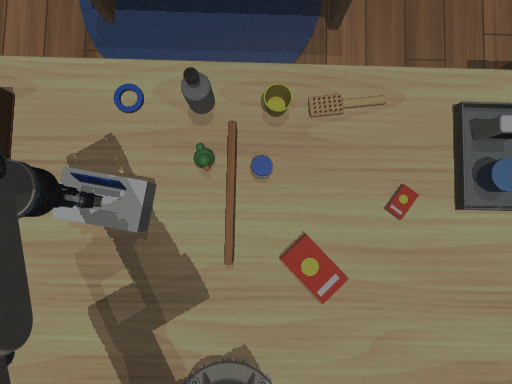

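View pics/wrist_13.png

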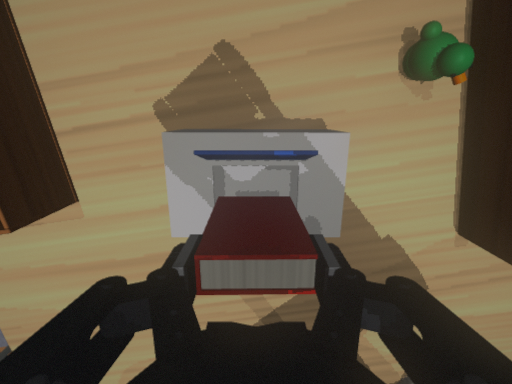

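Book is over the opening: face centre within ~2 mm, yaw -8.6° against the box's -8.8°, and vertical to <0.01 rad. Its bottom is at ~146 mm, so I'm lowering 46 mm with a 1.5 mm nudge along +x.

Emit:
jog_arm:
  moves:
    - {"grip": 1,"translation": [0.0015,0,0.005],"twist": [0,0,0]}
    - {"grip": 1,"translation": [0,0,0.01],"twist": [0,0,0]}
    - {"grip": 1,"translation": [0,0,0.01],"twist": [0,0,0]}
    - {"grip": 1,"translation": [0,0,0.01],"twist": [0,0,0]}
    - {"grip": 1,"translation": [0,0,0.007],"twist": [0,0,0]}
    - {"grip": 1,"translation": [0,0,0.004],"twist": [0,0,0]}
    - {"grip": 1,"translation": [0,0,0],"twist": [0,0,0]}
    - {"grip": 1,"translation": [0,0,0],"twist": [0,0,0]}
    - {"grip": 1,"translation": [0,0,0],"twist": [0,0,0]}
    - {"grip": 1,"translation": [0,0,0],"twist": [0,0,0]}

```text
clock: 18.92
eef_pos: [495.3, 292.2, 172.8]
tcp_rot: [-3.141, -0.005, -0.153]
contact_force: [0.0, 0.4, -1.1]
opening: 0.687
```

```bash
python3 -c "
from meas import *
meas('14')
p=np.load('pics/scene_14p.npy'); cv2.imwrite('pics/scene_14z.png',cv2.resize(p[150:300,320:480,::-1],None,fx=4,fy=4))
print(r.sense()['qvel'].round(4))"
```

```text
tcp [495.3 292.2 172.8] [-3.141 -0.005 -0.153] [ 0.   0.4 -1.1] 0.6869924496755341
scene 573 normal [ 0.988 -0.155 -0.003] yaw -8.9 mean [505.1 293.7 157. ] z [112.9 200. ]
  width coord range [340.1 393.6] thick coord 454.4
top few 0
wrist 3601 normal [ 0.989 -0.149  0.009] yaw -8.6 mean [504.1 287.1 182.1] z [140.8 201.3]
  width coord range [335.7 389.8] thick coord 454.5
opening coords: width 363.9 thick 442.2
[ 0.0009  0.0021  0.0016 -0.0002 -0.0003 -0.0012]
```

View pics/scene_14z.png

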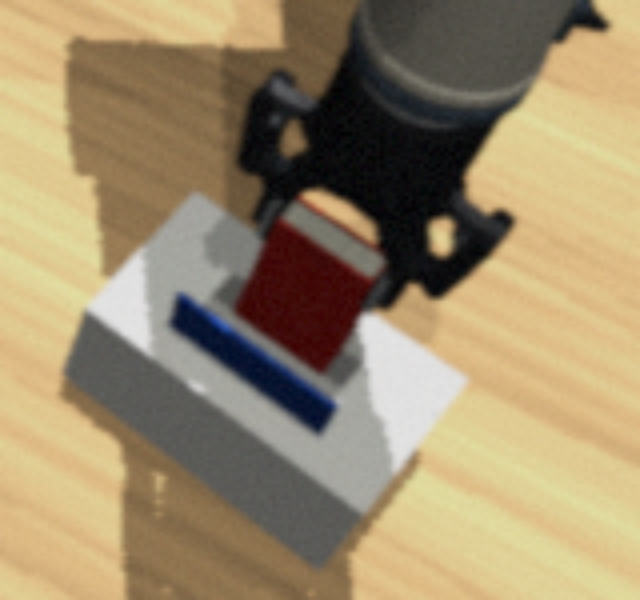

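View pics/wrist_14.png

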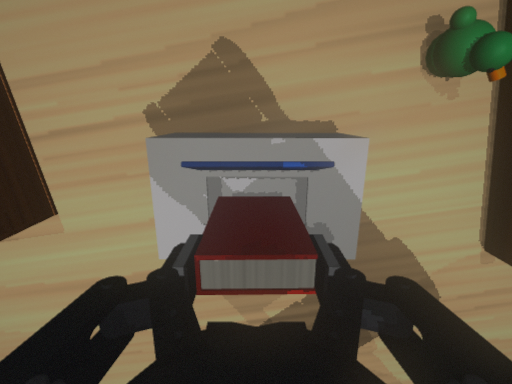

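Final checks agree, so I'm handing in: centre within ~1.5 mm, bottom about 16–17 mm above the opening, square, and no contact force beyond the book's weight.

```bash
python3 -c "
from rig import r
print(r.sign_off()); s=r.sense(); print(s['clock'],s['eef_pos'],s['contact_force'])"
```

```text
the job is handed in; nothing more can be done
None
the job is handed in; nothing more can be done
```

The book is held upright and still over the box's opening, and I handed the job in at about 19 s. The sign-off gives no verdict, so these results rest on my own last measurements.

**What I did:** I gripped the middle-sized red book across its width at its far end with the tool tilted, lifted it and flipped it 90°. I stood it on its short edge, let go and backed away; the pictures showed it standing free. I then regrasped it from above at 60 N, carried it over the divider with about 55–60 mm to spare, and lowered it over the opening.

**Last checks before handing in:**

| Check | Measured | Allowed |
|---|---|---|
| Offset from opening centre | about 1–2 mm | under 10 mm |
| Height of lower edge above opening | about 16–17 mm | 3–28 mm |
| Tilt from upright | under 0.01 rad | under 0.1 rad |
| Book's width against the opening's length | under 0.01 rad | under 0.1 rad |

- **Contact:** the force reading was about 1 N, which is no more than the book's weight, and nothing in the pictures was touching the box or its flap. The other objects looked unmoved in the last overhead and scene pictures; I did not measure them.
- **Disagreements:** the scene and top cameras placed the box about 2 mm apart along x, so I used roughly the middle. The scene and wrist cameras differed by about 4 mm on the book's position along its width, because the fingers hid part of it. In the last look the top camera could not see the book at all.
- **Corrections:** the flip stopped about 6° short, and I corrected it before setting the book down. It pressed on the dresser with about 7 N when it landed, and I eased that off before letting go.

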